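Set the stock tags at the jeweller's bench

ROBOT

A 7-joint arm with a two-finger parallel gripper is mounted at the origin on the work surface. World frame = base frame: x ahead of the robot, y to its left, z up, the work surface at z = 0. Lengths are in m, angles in rad, forces in N, time in s.
With the tool pointing down it reaches from about 0.4 to 0.925 m from the base axis. Payload 5.6 kg.
Tool frame: the origin (TCP) lies at the very end of the fingers, on their centre line; the grasp point (between the pads) lies 19 mm behind it; x points along the fingers, y is the direction in which the jaws open and shut, and the axes are right-handed (so a half turn about x gives the same grasp; the last joint's range is limited). The gripper opens to 85 mm and grips with 20 to 120 N. Pads are 22 mm wide; open, the fingers measure 114 mm over their backs; the gripper's body (76 mm by 85 mm) begins 54 mm behind the grasp point. The pads swing forward as they close: fully open they stand 13 mm farther back than shut.
Start: joints at [1.283, 0.468, -0.012, 1.603, 0.006, 1.071, -0.056], TCP at [0.157, -0.631, 0.202] pointing down, gripper open.
Joint ranges: [-2.53, 2.53], [-0.31, 2.02], [-1.57, 1.55], [0.28, 2.44], [-1.29, 4.43], [0.15, 1.84], [-2.92, 2.92]. Speed limits (rad/s): [2.57, 2.57, 3.14, 3.14, 3.14, 3.14, 3.14].

INTERFACE

Orientations are given as a 3x3 rotation matrix whose columns are the frame's x, y, z axes.
In Python, from cell import r, eyes gives the robot as it stands.
- The arm moves only by the tool arm_command, never from a script. Its argument "moves" is a list of rows, each a list of 5 numbers: the closure, from 0 (fully open) to 1 (shut), then the shift along the tool's x, y, z in mm, then the turn about the tool's x in rad. A call has 1 to 10 rows; each row shifts and turns the pose as measured when the row begins, along the tool's axes as they then stand; what a row does not reach is not made up. A row lasts 1/8 s, in which the tool goes at most 62.5 mm and 10.7 degrees, less where a joint would pass 70% of its speed; a pose out of reach is approached as far as the arm can. A call with a gripper value outside its range is refused whole. The fingers move at their own pace and stop on an object; "newtons" is the grip in N (left out, the last holds). Time passes only in rows, so rows that do not move let the fingers close. It gives the time, the measured TCP pose, the force and the opening at its end, in the units of the state.
- r.get_obs(): the state, without advancing time (a new reading comes with each control period).
- eyes.grab_frame(name): name is "side" or "top" or "wrist"; returns a dict with "frame" (384x512x3 uint8, blue, green, red), "fovy" (degrees; the focal length in pixels is half the picture's height over the tangent of half this angle, whatever the lens; pixels are square), "cx", "cy" (the principal point, pixels), "pose" (4x4, takes a point from camera to world coordinates). Camera axes: x right, y down, z forward; pixel columns grow to the right and rows downward; lengths in m; the calibration is good to about 2 mm. A picture is of the moment at which its call begins. There is no depth.
- r.close_job(): hands the job in, once; it reports no verdict.
The state is a dict: "time": time; "q": joint angles; "joint_vel": joint speeds; "joint_torque": joint torques, N m; "ee_pos": TCP position; "eef_rot": TCP orientation; "ft_force": force on the tool from outside, world axes, zero at the start; "moment": the same for the moment, N m; "finger_gap": finger opening in m.
Only numpy, scipy, OpenCV 4.12 (cv2) and the standard library are available. Lean on these libraries where they do the work, as an engineer would, in place of code of your own. Each camera call takes 0.05 s, during which the arm holds its last target.

TASK

Each of the four bins of ring blanks has a small stand in front of it with a hinged tag. Push the tags over with a fingertip where needed, so that every bin packed full of blanks has its tag leaning towards the bin, ringed face up, and the bin with just one blank left has its tag leaning away from the bin, plain face up. Do not lift, shift or tip the stands, and leave the blanks and everything else on the bench where it is.

Things in the scene. Friction and masses are not known exactly. Their poses are not given: they have to be found in the camera images.
- rack: Fixed blue plastic rack, 78 x 385 x 28 mm high, one row of four open bins along its y axis at 95 mm pitch (walls 5 mm, bin floors 5 mm high). Origin: centre of its underside; its -x side faces the tag stands.
- full_1: The stock of a full bin: twelve brass ring blanks (upright cylinders, 18 mm across, 24 mm high) packed 3 x 4 over the whole bin floor. Origin: the middle of that bin, at floor level.
- full_2: The stock of a full bin: twelve brass ring blanks (upright cylinders, 18 mm across, 24 mm high) packed 3 x 4 over the whole bin floor. Origin: the middle of that bin, at floor level.
- full_3: The stock of a full bin: twelve brass ring blanks (upright cylinders, 18 mm across, 24 mm high) packed 3 x 4 over the whole bin floor. Origin: the middle of that bin, at floor level.
- low: The stock of a bin that is not full: one single loose brass ring blank (18 mm across, 24 mm high). Origin: at floor level in the middle of that bin; the blank stands 18 mm from it along its own x axis.
- stand_a: A loose steel tag stand, about 0.6 kg: base 60 (x) x 56 (y) x 18 mm, a narrow upright, and on it a hinge line along its own y axis 65 mm above the table. Origin: centre of its underside, right below the hinge. It stands in front of one bin (the nearest, about 85 mm from the stand's centre to the bin's), its own x axis pointing roughly to that bin.
- tag_a (a joint): Angle of the hinged brass tag on stand_a, rad: 0 upright; +0.9 (a stop) leaning to its bin (stand's own +x), face with the raised ring up; -0.9 (a stop) leaning away from the bin (-x, the robot's side), plain face up. It weighs 0.05 kg and swings with hardly any friction; under 1 N on its free edge turns it, and past upright it falls to the other stop by itself.
- a_hinge (a point): Point on the hinge line of stand_a, mid-width, 65 mm above the table (axes as the stand's). The tag is a plate 46 mm wide (along y), 3 mm thick, from 4 to 52 mm from the hinge line; leaning at a stop, its free edge is about 41 mm sideways of the hinge and 97 mm above the table. A fingertip sweeping across at 80 mm above the table clears the hinge.
- stand_b: A loose steel tag stand, about 0.6 kg: base 60 (x) x 56 (y) x 18 mm, a narrow upright, and on it a hinge line along its own y axis 65 mm above the table. Origin: centre of its underside, right below the hinge. It stands in front of one bin (the nearest, about 85 mm from the stand's centre to the bin's), its own x axis pointing roughly to that bin.
- tag_b (a joint): Angle of the hinged brass tag on stand_b, rad: 0 upright; +0.9 (a stop) leaning to its bin (stand's own +x), face with the raised ring up; -0.9 (a stop) leaning away from the bin (-x, the robot's side), plain face up. It weighs 0.05 kg and swings with hardly any friction; under 1 N on its free edge turns it, and past upright it falls to the other stop by itself.
- b_hinge (a point): Point on the hinge line of stand_b, mid-width, 65 mm above the table (axes as the stand's). The tag is a plate 46 mm wide (along y), 3 mm thick, from 4 to 52 mm from the hinge line; leaning at a stop, its free edge is about 41 mm sideways of the hinge and 97 mm above the table. A fingertip sweeping across at 80 mm above the table clears the hinge.
- stand_c: A loose steel tag stand, about 0.6 kg: base 60 (x) x 56 (y) x 18 mm, a narrow upright, and on it a hinge line along its own y axis 65 mm above the table. Origin: centre of its underside, right below the hinge. It stands in front of one bin (the nearest, about 85 mm from the stand's centre to the bin's), its own x axis pointing roughly to that bin.
- tag_c (a joint): Angle of the hinged brass tag on stand_c, rad: 0 upright; +0.9 (a stop) leaning to its bin (stand's own +x), face with the raised ring up; -0.9 (a stop) leaning away from the bin (-x, the robot's side), plain face up. It weighs 0.05 kg and swings with hardly any friction; under 1 N on its free edge turns it, and past upright it falls to the other stop by itself.
- c_hinge (a point): Point on the hinge line of stand_c, mid-width, 65 mm above the table (axes as the stand's). The tag is a plate 46 mm wide (along y), 3 mm thick, from 4 to 52 mm from the hinge line; leaning at a stop, its free edge is about 41 mm sideways of the hinge and 97 mm above the table. A fingertip sweeping across at 80 mm above the table clears the hinge.
- stand_d: A loose steel tag stand, about 0.6 kg: base 60 (x) x 56 (y) x 18 mm, a narrow upright, and on it a hinge line along its own y axis 65 mm above the table. Origin: centre of its underside, right below the hinge. It stands in front of one bin (the nearest, about 85 mm from the stand's centre to the bin's), its own x axis pointing roughly to that bin.
- tag_d (a joint): Angle of the hinged brass tag on stand_d, rad: 0 upright; +0.9 (a stop) leaning to its bin (stand's own +x), face with the raised ring up; -0.9 (a stop) leaning away from the bin (-x, the robot's side), plain face up. It weighs 0.05 kg and swings with hardly any friction; under 1 N on its free edge turns it, and past upright it falls to the other stop by itself.
- d_hinge (a point): Point on the hinge line of stand_d, mid-width, 65 mm above the table (axes as the stand's). The tag is a plate 46 mm wide (along y), 3 mm thick, from 4 to 52 mm from the hinge line; leaning at a stop, its free edge is about 41 mm sideways of the hinge and 97 mm above the table. A fingertip sweeping across at 80 mm above the table clears the hinge.
- cone: Bystander: loose grey felt cone, 20 mm across, 42 mm high, among the stands. Origin: centre of its underside.
- burblock: Bystander: loose wooden block with burs in it, 50 x 110 x 30 mm, 53 mm high with the burs. Origin: centre of its underside.
- lube: Bystander: loose blue bottle, 48 mm across, 110 mm high. Origin: centre of its underside.
- jar: Bystander: loose glass jar with a metal lid, 50 mm across, 50 mm high. Origin: centre of its underside.
- pliers: Bystander: loose pliers lying flat along their y axis, about 160 mm long. Origin: underside, about mid-length.
- filecup: Bystander: white cup of needle files, 70 mm across, 160 mm high with the files. Origin: centre of its underside.
Not all that is in view belongs to the job. Leave any red look-alike of the stand_b alone. What is shaped like the stand_c but red is not meant.

How it is judged:
By the outcome, as a careful person would: the job done as asked, in the order asked, and still so for the second after the job is handed in, with the robot touching nothing.
It also fails if it takes over 58 s, if anything falls off the work surface, if the arm or the gripper's body presses on something with over 40 N, if the wrist force passes 120 N, or if a joint passes its speed limit or range.

## Working session

There is one attempt and no reset: what is moved stays moved. The work goes in short steps, Python scripts to look and compute and a tool call to move; the robot and the scene stay as the last step left them, time stands still between calls to the robot, and variables do not carry over. Pictures are saved under pics/ and viewed, and the job is handed in when it is done.

Besides the shell and the picture viewer there is one more tool, called after "Emit:" by a JSON object that holds its "api" and its "payload". arm_command: Moves the arm, as the interface text tells. Its arguments: {"type":"object","properties":{"moves":{"type":"array"},"newtons":{"type":"number"}},"required":["moves"]}

```bash
mkdir -p pics; ls; python3 - <<'E'
from cell import r, eyes
import cv2, numpy as np
o=r.get_obs(); print(o['time'],o['ee_pos'],o['eef_rot'],o['finger_gap'])
import pickle
d={}
for n in ("side","top","wrist"):
    g=eyes.grab_frame(n); d[n]=g; cv2.imwrite(f"pics/{n}0.png",g["frame"]); print(n,g["fovy"],g["cx"],g["cy"],np.round(g["pose"],3).tolist())
pickle.dump(d,open("f0.pkl","wb"))
E
```

```text
pics
0.0 [ 0.15732156 -0.63003828  0.20104706] [[-5.43130225e-04  2.42305807e-01 -9.70199774e-01]
 [ 1.68392633e-03 -9.70198320e-01 -2.42306387e-01]
 [-9.99998435e-01 -1.76534886e-03  1.18918905e-04]] 0.0852653553006104
side 44.1679580667298 262.05117532830883 191.486600138602 [[0.983, -0.117, 0.143, 0.369], [-0.185, -0.635, 0.75, -0.86], [0.003, -0.764, -0.646, 0.896], [0.0, 0.0, 0.0, 1.0]]
top 57.58066493941492 253.687336193475 187.7966518709533 [[-0.012, -0.989, 0.148, 0.428], [-1.0, 0.014, 0.011, 0.08], [-0.013, -0.148, -0.989, 1.001], [0.0, 0.0, 0.0, 1.0]]
wrist 70.56626999848582 255.85341644509802 194.28012300556958 [[0.242, -0.93, -0.277, 0.229], [-0.97, -0.232, -0.067, -0.614], [-0.002, 0.285, -0.958, 0.374], [0.0, 0.0, 0.0, 1.0]]
```

View pics/side0.png

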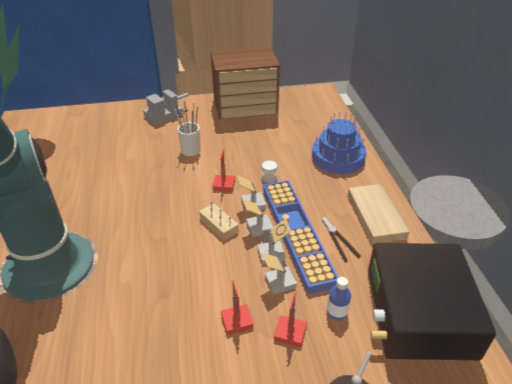

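View pics/top0.png

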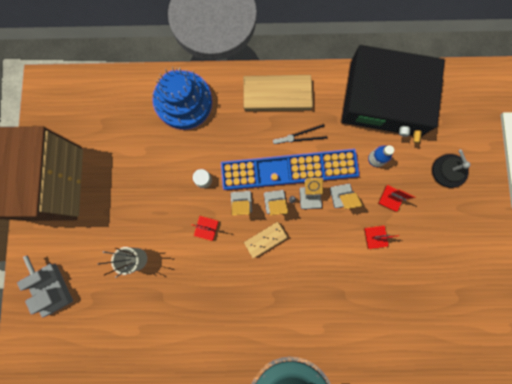

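```bash
python3 - <<'E'
import pickle,cv2
d=pickle.load(open("f0.pkl","rb"))
cv2.imwrite("pics/topc.png",cv2.resize(d["top"]["frame"][140:260,190:420],None,fx=3.45,fy=3.45,interpolation=2))
cv2.imwrite("pics/sidec.png",cv2.resize(d["side"]["frame"][150:300,190:370],None,fx=4,fy=4,interpolation=2))
E
```

```text
(no output)
```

View pics/topc.png

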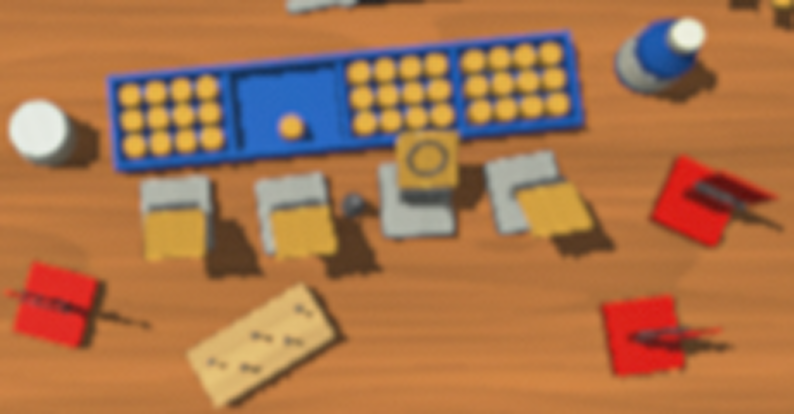

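View pics/sidec.png

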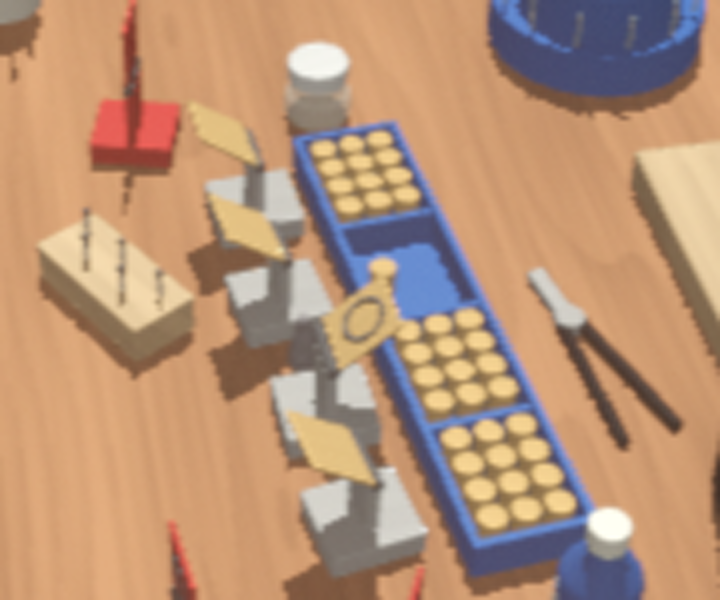

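```bash
cat > h.py <<'E'
import numpy as np
def ray(g,u,v,z):
    H=g["frame"].shape[0]; f=H/2/np.tan(np.radians(g["fovy"])/2)
    d=np.array([(u-g["cx"])/f,(v-g["cy"])/f,1]); P=g["pose"]; d=P[:3,:3]@d; o=P[:3,3]
    return o+d*(z-o[2])/d[2]
def proj(g,p):
    H=g["frame"].shape[0]; f=H/2/np.tan(np.radians(g["fovy"])/2); P=g["pose"]
    c=P[:3,:3].T@(np.array(p)-P[:3,3]); return f*c[0]/c[2]+g["cx"],f*c[1]/c[2]+g["cy"]
E
python3 - <<'E'
import pickle,cv2
from h import *
d=pickle.load(open("f0.pkl","rb"));g=d["top"]
def t(n,x,y,z): print(n,np.round(ray(g,190+(x+.5)/3.45-.5,140+(y+.5)/3.45-.5,z)*1000))
for n,x,y,z in [("S1 base far L",142,178,.018),("S1 far R",213,176,.018),("S1 tag hinge L",147,211,.067),("S1 hinge R",212,208,.067),("S1 free L",146,260,.097),("S1 free R",208,257,.097),
("S4 far L",486,167,.018),("S4 far R",552,152,.018),("S4 near L",506,234,.018),("S4 hinge L",515,192,.067),("S4 hinge R",578,180,.067),("S4 free L",536,237,.097),("S4 free R",592,228,.097),("rackL far",108,78,.028),("rack far R",570,32,.028),("rack near R",582,127,.028),("rack near L",117,172,.028),
("cone",352,203,.042),("bottle top",687,35,.11)]: t(n,x,y,z)
s=d["side"]
def t(n,x,y,z): print(n,np.round(ray(s,190+(x+.5)/4-.5,150+(y+.5)/4-.5,z)*1000))
print("side")
for n,x,y,z in [("S1 hinge far",246,128,.067),("S1 hinge near",260,164,.067),("S1 free far",188,103,.097),("S1 free near",222,138,.097),
("S4 hinge far",346,438,.067),("S4 hinge near",378,485,.067),("S4 free far",286,411,.097),("S4 free near",320,456,.097)]: t(n,x,y,z)
E
```

```text
S1 base far L [566. 156.  18.]
S1 far R [567.  98.  18.]
S1 tag hinge L [533. 149.  67.]
S1 hinge R [535.  98.  67.]
S1 free L [493. 147.  97.]
S1 free R [495. 101.  97.]
S4 far L [ 572. -127.   18.]
S4 far R [ 583. -181.   18.]
S4 near L [ 516. -141.   18.]
S4 hinge L [ 544. -138.   67.]
S4 hinge R [ 553. -187.   67.]
S4 free L [ 507. -145.   97.]
S4 free R [ 513. -187.   97.]
rackL far [649. 184.  28.]
rack far R [ 682. -199.   28.]
rack near R [ 602. -204.   28.]
rack near L [570. 176.  28.]
cone [540. -14.  42.]
bottle top [ 657. -263.  110.]
side
S1 hinge far [531. 150.  67.]
S1 hinge near [533. 110.  67.]
S1 free far [490. 147.  97.]
S1 free near [507. 106.  97.]
S4 hinge far [ 540. -142.   67.]
S4 hinge near [ 550. -180.   67.]
S4 free far [ 504. -142.   97.]
S4 free near [ 517. -178.   97.]
```

Tops of bins, from +y: full, low, full, full. The tags, from the top crop: S1 plain (175,235), S2 plain (305,230), S3 ringed (427,160), S4 plain (555,208). Look-alikes: red stands at (57,305), (710,195), (645,335), to be left alone. So S1 and S4 must be pushed over to the bin; S2 (low bin) and S3 are already right. I start with S4: hinge about (549,-161), yaw about 12°.

Emit:
{"api": "arm_command", "payload": {"moves": [[1,0,-36,-41,0],[1,0,-36,-41,0],[1,0,-36,-41,0],[1,0,-36,-41,0],[1,0,-36,-41,0],[1,0,-36,-41,0],[1,0,-36,-41,0],[1,0,-36,-41,0],[1,0,-36,-41,0],[1,0,-36,-41,0]]}}

```text
time: 1.4
ee_pos: [0.4744, -0.1722, 0.1993]
eef_rot: [[-0.002, 0.232, -0.973], [0.0, -0.973, -0.232], [-1.0, -0.001, 0.002]]
ft_force: [1.1, -0.8, -0.6]
finger_gap: -0.0001
```

```bash
cat > look.py <<'E'
import sys,pickle,cv2
from cell import r,eyes
n,out=sys.argv[1],sys.argv[2]
g=eyes.grab_frame(n); pickle.dump(g,open("last.pkl","wb")); f=g["frame"]
if len(sys.argv)>3:
    a,b,c,e=map(int,sys.argv[3].split(",")); f=f[b:e,a:c]
k=min(800/f.shape[1],600/f.shape[0]); cv2.imwrite("pics/"+out,cv2.resize(f,None,fx=k,fy=k,interpolation=2)); print(k,r.get_obs()["ee_pos"])
E
python3 look.py wrist w1.png; python3 look.py side s1.png 190,150,370,300
```

```text
1.5625 [ 0.47884951 -0.16407798  0.19964063]
4.0 [ 0.47686976 -0.16716261  0.1994222 ]
```

View pics/w1.png

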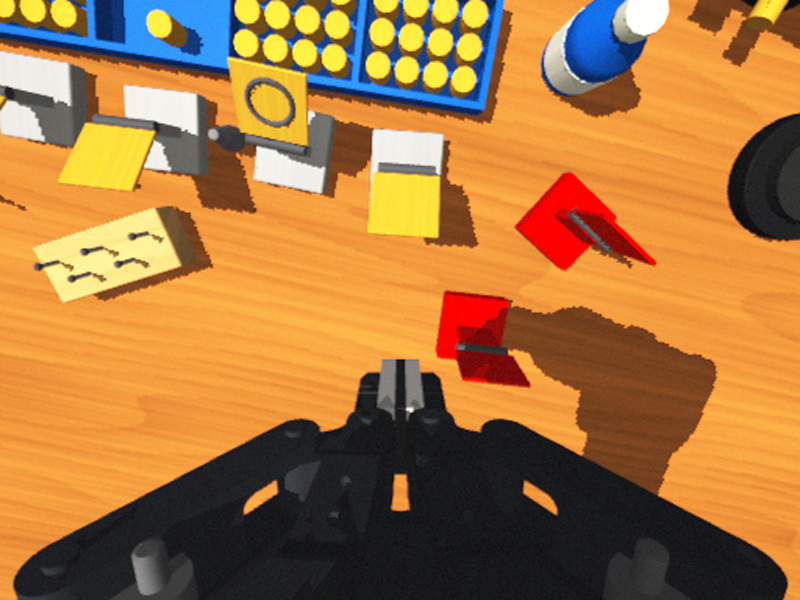

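View pics/s1.png

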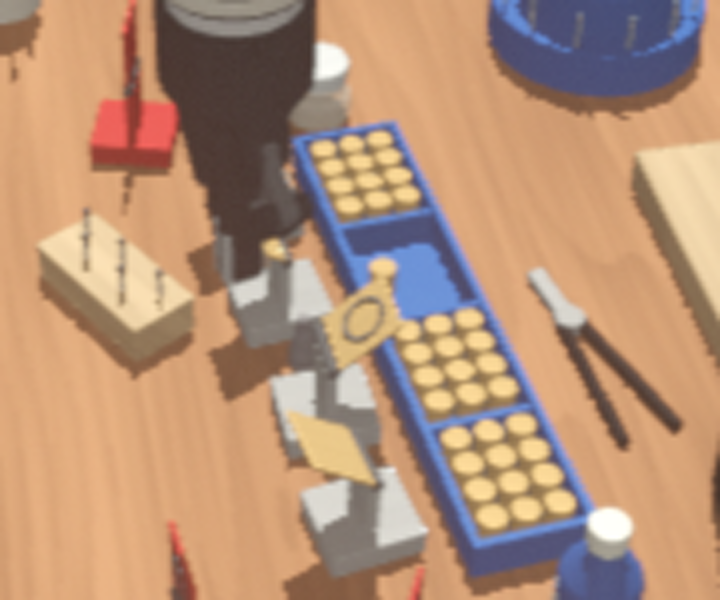

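The wrist view shows four bins with their stands; S4's hinge bar is at (375–438,167), its tag's free edge at (368–438,235); the closed fingertips are at (400,365). Check S4 from it.

```bash
python3 look.py wrist w2.png 200,60,320,180; python3 - <<'E'
import pickle
from h import *
from cell import r
g=pickle.load(open("last.pkl","rb"))
for u,v,z in [(377,167,.066),(438,167,.066),(368,235,.097),(438,236,.097)]:
    print(np.round(ray(g,u/1.5625,v/1.5625,z)*1000))
print(r.get_obs()["ee_pos"], r.get_obs()["eef_rot"])
E
```

```text
5.0 [ 0.47499495 -0.17042785  0.19910239]
[ 551. -133.   66.]
[ 561. -174.   66.]
[ 508. -139.   97.]
[ 519. -183.   97.]
[ 0.47499495 -0.17042785  0.19910239] [[-0.0018178   0.23894655 -0.97103102]
 [ 0.00173708 -0.9710304  -0.23894965]
 [-0.99999684 -0.00212112  0.00135007]]
```

View pics/w2.png

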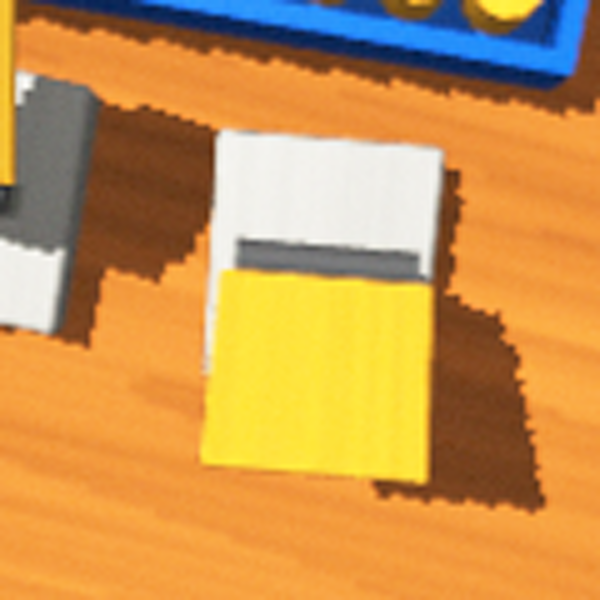

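```bash
python3 - <<'E'
import pickle
from h import *
g=pickle.load(open("last.pkl","rb"))
for u,v,z in [(237,250,.066),(418,262,.066),(220,270,.067),(433,282,.067),(201,465,.097),(428,485,.097)]:
    print(np.round(ray(g,200+u/5-.4,60+v/5-.4,z)*1000))
E
```

```text
[ 550. -140.   66.]
[ 557. -178.   66.]
[ 545. -137.   67.]
[ 554. -182.   67.]
[ 507. -143.   97.]
[ 515. -189.   97.]
```

Emit:
{"api": "arm_command", "payload": {"moves": [[1,40,2,0,0],[1,40,1,0,0],[1,39,0,0,0],[1,0,0,0,0]]}}

```text
time: 2.05
ee_pos: [0.4739, -0.1782, 0.0776]
eef_rot: [[-0.002, 0.234, -0.972], [-0.001, -0.972, -0.234], [-1.0, 0.001, 0.002]]
ft_force: [-0.9, -0.0, 0.4]
finger_gap: 0.0002
```

Emit:
{"api": "arm_command", "payload": {"moves": [[1,-2,0,-10,0],[1,-1,0,-10,0],[1,0,0,-10,0],[1,0,0,-10,0],[1,0,0,-10,0],[1,0,0,-10,0]]}}

```text
time: 2.8
ee_pos: [0.5397, -0.1654, 0.0865]
eef_rot: [[0.007, 0.232, -0.973], [-0.005, -0.973, -0.232], [-1.0, 0.006, -0.006]]
ft_force: [-0.4, 0.3, -0.1]
finger_gap: 0.0001
```

```bash
python3 look.py side s2.png 190,150,370,300; python3 look.py wrist w3.png
```

```text
4.0 [ 0.54125969 -0.16481893  0.08670875]
1.5625 [ 0.54027024 -0.16499518  0.08649592]
```

View pics/s2.png

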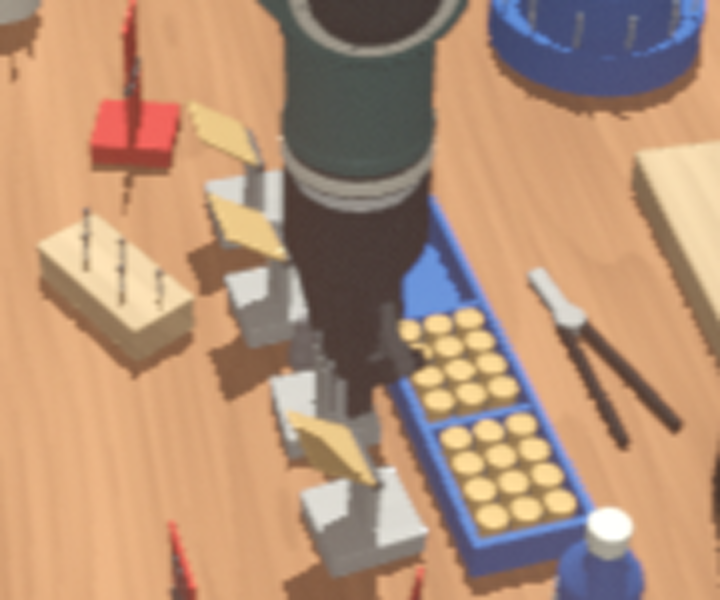

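View pics/w3.png

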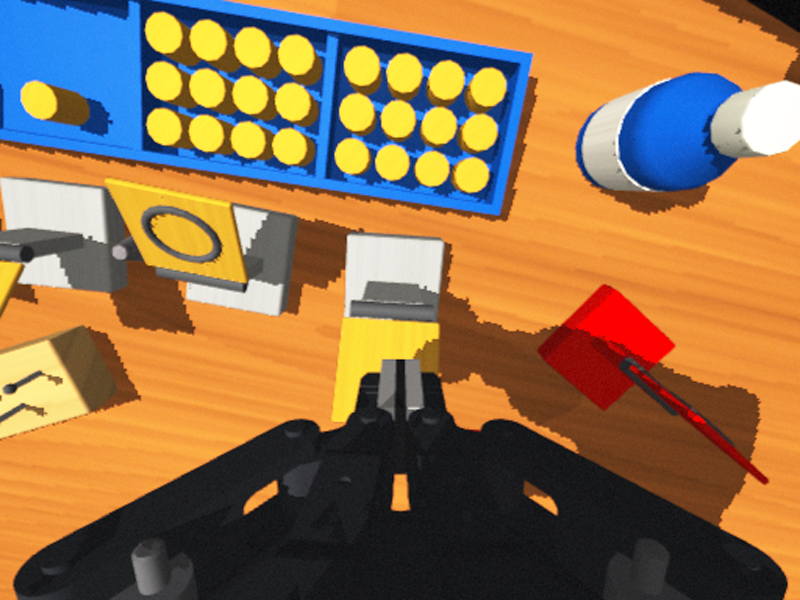

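```bash
python3 - <<'E'
import pickle
from h import *
from cell import r,eyes
o=r.get_obs();p=o["ee_pos"];R=o["eef_rot"]
for n in ("wrist","side","top"):
    g=eyes.grab_frame(n); 
    u,v=proj(g,p); u2,v2=proj(g,p-.05*R[:,0]); print(n,u,v,u2,v2, "hinge",proj(g,[.552,-.1595,.065]),"free",proj(g,[.511,-.166,.097]))
    import cv2
    c=(np.array(proj(g,[.54,-.16,.08]))).astype(int) if n!="wrist" else np.array([256,200])
    s=60 if n!="wrist" else 100
    im=g["frame"].copy()
    a,b=max(c[1]-s,0),max(c[0]-s,0)
    cv2.imwrite(f"pics/z_{n}.png",cv2.resize(im[a:c[1]+s,b:c[0]+s],(600,600),interpolation=2)); print("origin",b,a,2*s)
E
```

```text
wrist 254.37154208523387 224.6173066001003 253.7988492328478 263.0566624356334 hinge (np.float64(250.84415958003316), np.float64(197.84082568884702)) free (np.float64(245.85949150668813), np.float64(269.8670682529781))
origin 156 100 200
side 278.6056943284019 260.8062125903199 278.99515259402534 245.48389881714462 hinge (np.float64(282.8463049458316), np.float64(264.5759768593136)) free (np.float64(266.0104838538198), np.float64(259.8012624995667))
origin 217 201 120
top 350.9476893798839 195.7897733046218 356.1347848115623 193.43863233038425 hinge (np.float64(346.58046250810827), np.float64(192.49395110763672)) free (np.float64(353.0006937173133), np.float64(206.50660211209913))
origin 288 136 120
```

View pics/z_side.png

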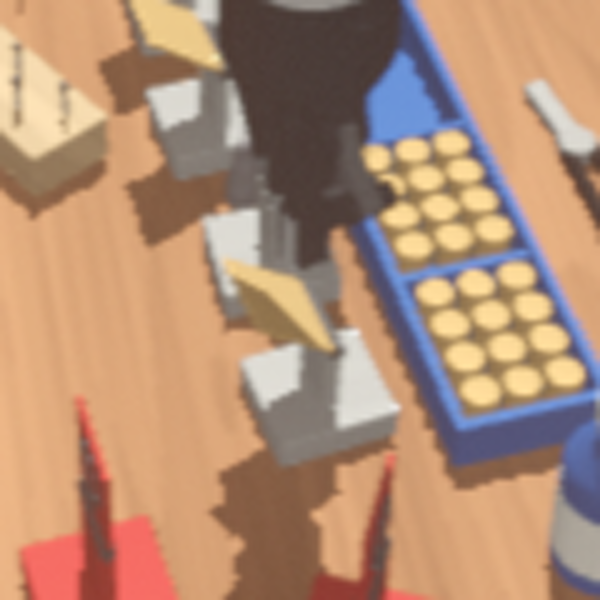

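View pics/z_wrist.png

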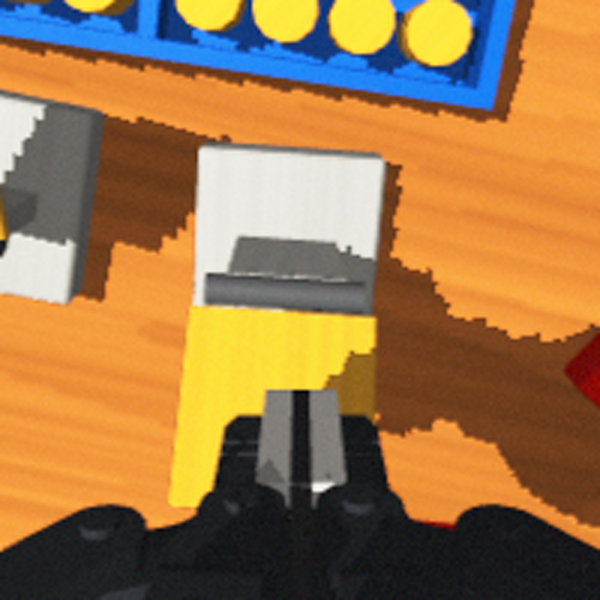

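```bash
cat > ov.py <<'E'
import sys,cv2,itertools
from h import *
from cell import r,eyes
n,out,cx,cy,s=sys.argv[1],sys.argv[2],*map(int,sys.argv[3:6])
H=np.array([.552,-.1595,.065]);yaw=np.radians(10.5);X=np.array([np.cos(yaw),np.sin(yaw),0]);Y=np.array([-np.sin(yaw),np.cos(yaw),0]);Z=np.array([0,0,1.])
g=eyes.grab_frame(n);o=r.get_obs();p=o["ee_pos"];R=o["eef_rot"]
k=600/(2*s);a,b=max(cy-s,0),max(cx-s,0)
im=cv2.resize(g["frame"][a:cy+s,b:cx+s],None,fx=k,fy=k,interpolation=cv2.INTER_CUBIC);raw=im.copy()
def P(q): u,v=proj(g,q); return int((u-b+.5)*k),int((v-a+.5)*k)
def poly(pts,c): cv2.polylines(im,[np.array([P(q) for q in pts])],True,c,1,cv2.LINE_AA)
for th,c in ((-.9,(255,0,255)),):
    D=np.sin(th)*X+np.cos(th)*Z
    poly([H+D*d+Y*w for d,w in ((.004,-.023),(.052,-.023),(.052,.023),(.004,.023))],c)
for h in (0,.03): poly([p-h*R[:,0]+R[:,1]*y+R[:,2]*z for y,z in ((-.0145,-.011),(.0145,-.011),(.0145,.011),(-.0145,.011))],(0,255,0))
cv2.imwrite("pics/"+out,im);print(p,o["ft_force"],o["time"])
E
python3 ov.py side o1.png 278 250 30; python3 ov.py wrist o2.png 256 210 80
```

```text
[ 0.53828562 -0.16585443  0.08620689] [-0.48758471 -0.13235871 -0.44617767] 3.1
[ 0.53828458 -0.16593008  0.08626353] [ 0.18364555 -0.14496054  0.02908162] 3.15
```

View pics/o1.png

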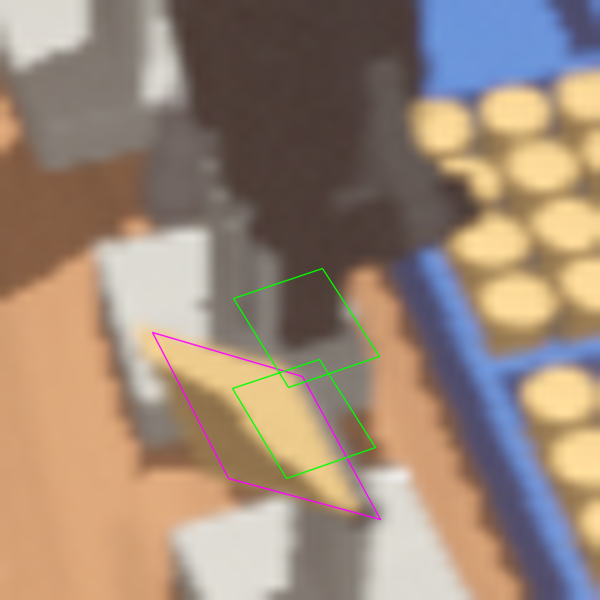

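View pics/o2.png

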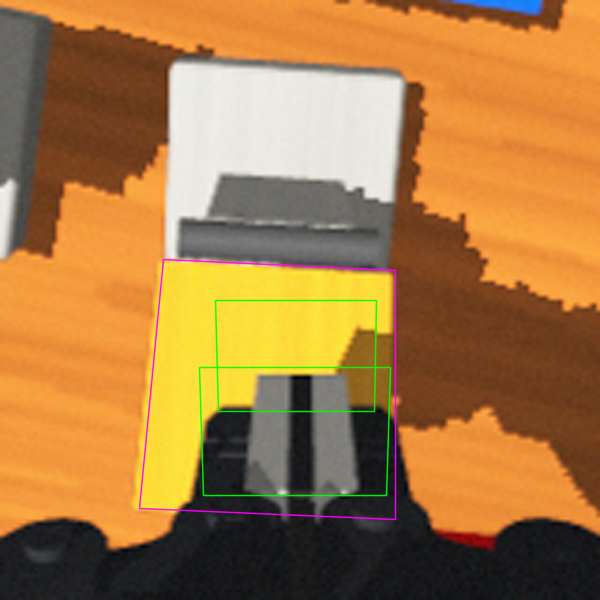

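The fingertip passed over the tag: against the overlay, the real tip appears about 25–30 mm higher than the reported TCP. I back off and check the tip's height against both views.

Emit:
{"api": "arm_command", "payload": {"moves": [[1,-10,0,10,0],[1,0,0,25,0],[1,0,0,25,0],[1,0,0,20,0],[1,0,0,0,0]]}}

```text
time: 3.78
ee_pos: [0.4553, -0.1864, 0.0987]
eef_rot: [[0.006, 0.229, -0.973], [-0.007, -0.973, -0.229], [-1.0, 0.008, -0.005]]
ft_force: [-0.2, -0.4, -0.2]
finger_gap: 0.0002
```

```bash
python3 ov.py side o3.png 255 250 40; python3 ov.py wrist o4.png 256 210 80
```

```text
[ 0.45654891 -0.18615309  0.09889936] [ 0.32313404 -0.38272775  0.18956267] 3.825
[ 0.45743739 -0.18579743  0.09883651] [-0.03296332  0.21534977  0.49354257] 3.875
```

View pics/o3.png

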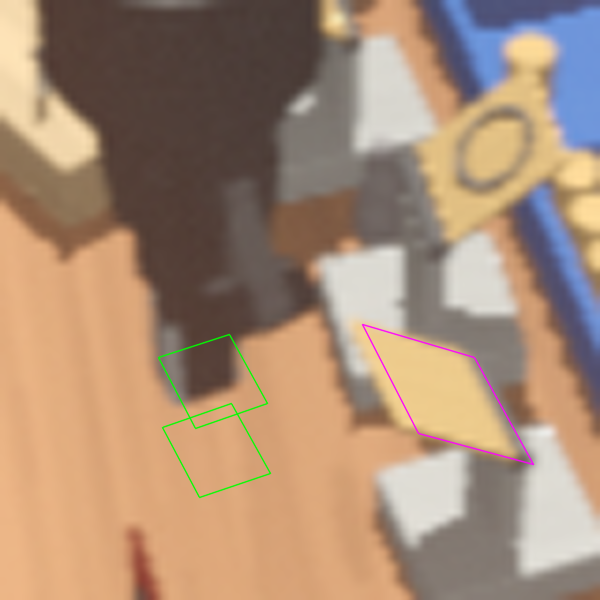

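View pics/o4.png

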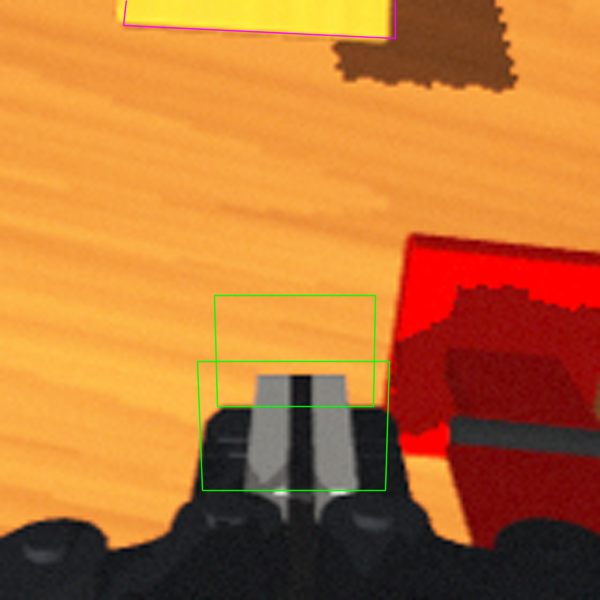

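Emit:
{"api": "arm_command", "payload": {"moves": [[1,0,-6,-18,0],[1,15,-5,0,0],[1,15,0,0,0],[1,13,0,0,0],[1,0,0,0,0]]}}

```text
time: 4.5
ee_pos: [0.4755, -0.1681, 0.0517]
eef_rot: [[0.008, 0.234, -0.972], [-0.005, -0.972, -0.234], [-1.0, 0.007, -0.006]]
ft_force: [-0.9, -0.1, 0.4]
finger_gap: 0.0003
```

```bash
python3 ov.py side o5.png 265 250 40; python3 ov.py wrist o6.png 256 210 120
```

```text
[ 0.47594746 -0.16828836  0.05232822] [0.16694509 0.56686226 0.62611883] 4.55
[ 0.47644759 -0.1685466   0.05300856] [-0.26757337 -0.34947127 -0.77052532] 4.6
```

View pics/o5.png

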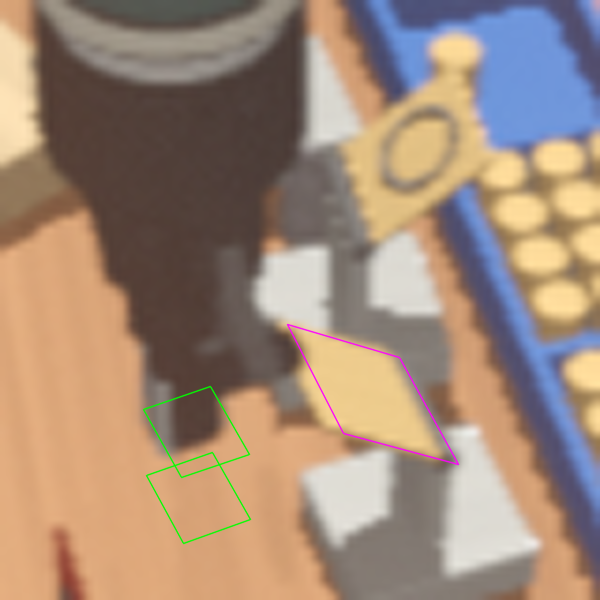

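View pics/o6.png

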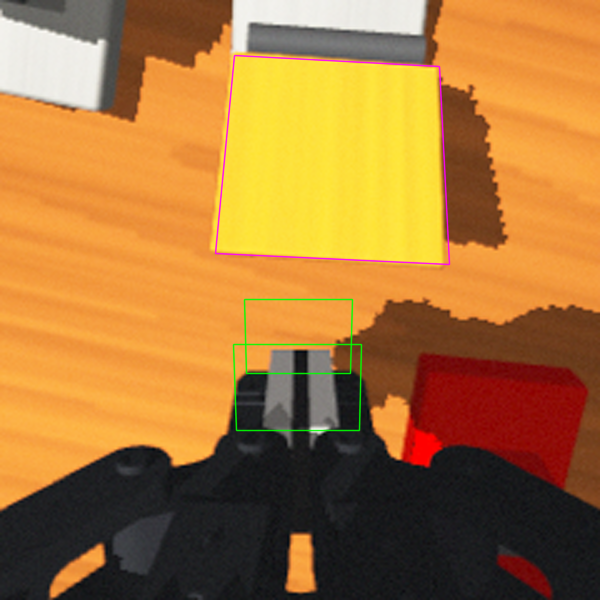

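Emit:
{"api": "arm_command", "payload": {"moves": [[1,0,1,-10,0],[1,0,1,-10,0],[1,0,1,-10,0],[1,0,1,-10,0]]}}

```text
time: 5.1
ee_pos: [0.5197, -0.1637, 0.0549]
eef_rot: [[0.013, 0.232, -0.973], [-0.007, -0.973, -0.233], [-1.0, 0.01, -0.011]]
ft_force: [-0.1, -0.2, 0.3]
finger_gap: 0.0003
```

```bash
python3 ov.py side o7.png 265 250 40; python3 ov.py wrist o8.png 256 210 120
```

```text
[ 0.52148623 -0.16330546  0.05516962] [ 1.20139214 -0.26981017  0.67771767] 5.15
[ 0.52047781 -0.16336619  0.05495381] [-0.44131014  0.01458303  0.76878435] 5.2
```

View pics/o7.png

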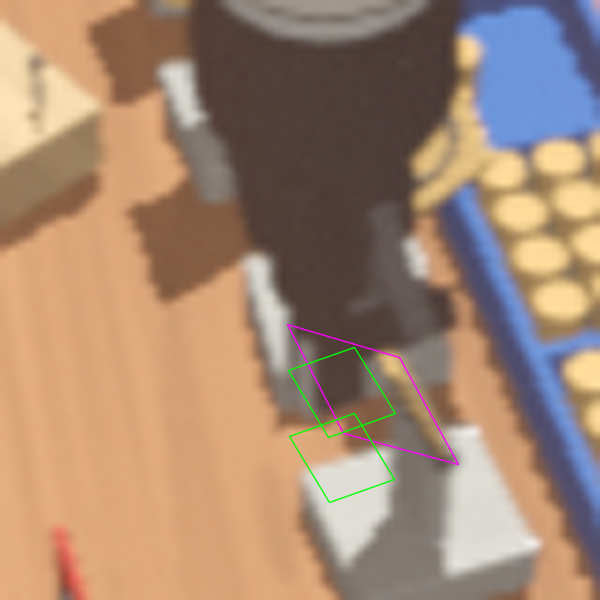

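View pics/o8.png

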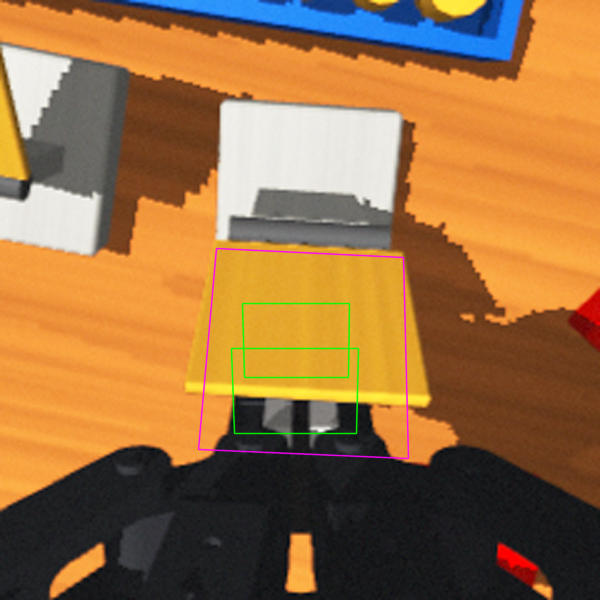

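Emit:
{"api": "arm_command", "payload": {"moves": [[1,0,1,-9,0],[1,0,1,-9,0],[1,0,1,-9,0],[1,0,1,-8,0]]}}

```text
time: 5.7
ee_pos: [0.5572, -0.1589, 0.0553]
eef_rot: [[0.013, 0.233, -0.972], [-0.007, -0.972, -0.233], [-1.0, 0.01, -0.011]]
ft_force: [-1.0, -0.1, 0.3]
finger_gap: 0.0001
```

```bash
python3 ov.py side o9.png 265 250 40; python3 ov.py wrist o10.png 256 210 150
```

```text
[ 0.55849481 -0.15859703  0.05545771] [1.54929281 0.86709515 0.87875932] 5.75
[ 0.55765262 -0.1586445   0.05533878] [-0.6047733  -0.49592345  0.14539779] 5.8
```

View pics/o9.png

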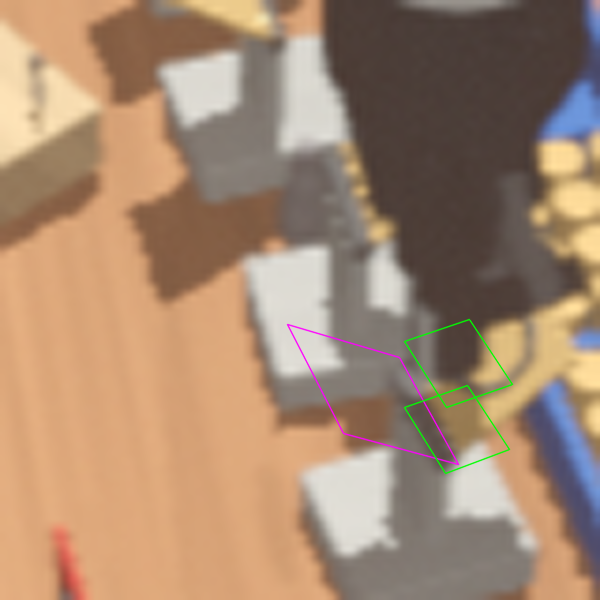

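View pics/o10.png

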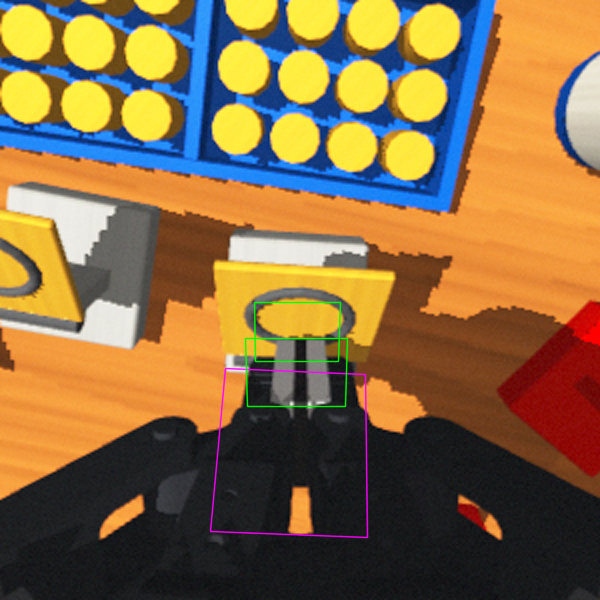

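Emit:
{"api": "arm_command", "payload": {"moves": [[1,-3,0,20,0],[1,-40,0,20,0],[1,-50,0,20,0],[1,0,-50,-5,0],[1,0,-50,-5,0],[1,0,-50,-5,0],[1,0,-50,-5,0],[1,0,-50,-5,0],[1,0,0,0,0.18],[1,0,0,0,0]]}}

```text
time: 7.05
ee_pos: [0.4606, 0.0818, 0.1488]
eef_rot: [[0.016, 0.048, -0.999], [-0.008, -0.999, -0.048], [-1.0, 0.008, -0.015]]
ft_force: [-0.6, -0.5, 0.1]
finger_gap: 0.0001
```

```bash
python3 look.py wrist w5.png; python3 -c "
from cell import r;o=r.get_obs();print(o['ee_pos'],o['eef_rot'])"; python3 look.py side s5.png 190,150,370,300
```

```text
1.5625 [0.46063352 0.08206325 0.14887051]
[0.46063352 0.08206325 0.14887051] [[ 0.01591521  0.04937051 -0.99865372]
 [-0.00709074 -0.99874954 -0.04948824]
 [-0.9998482   0.00786881 -0.01554524]]
4.0 [0.46077832 0.08154033 0.14882401]
```

View pics/w5.png

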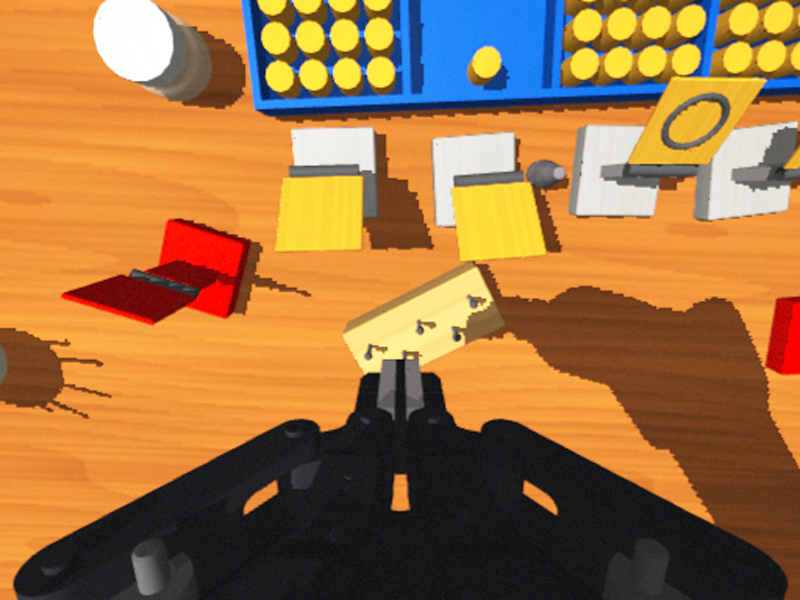

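View pics/s5.png

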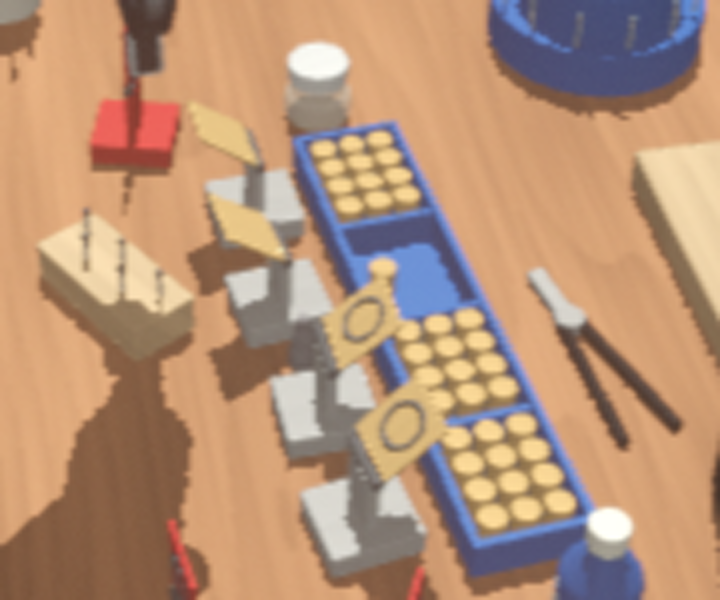

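S4 is now ringed face up towards its bin. Next S1, tag at wrist (278–362,178–250), hinge bar (290–358,170).

```bash
python3 - <<'E'
from h import *
from cell import r,eyes
g=eyes.grab_frame("wrist")
for u,v,z in [(290,170,.066),(358,169,.066),(276,250,.097),(362,250,.097),(345,330,.03),(475,265,.03),(155,322,.1),(240,315,.018)]:
    print(u,v,np.round(ray(g,u/1.5625,v/1.5625,z)*1000))
E
```

```text
290 170 [536. 147.  66.]
358 169 [539. 108.  66.]
276 250 [495. 148.  97.]
362 250 [497. 102.  97.]
345 330 [428. 118.  30.]
475 265 [480.  28.  30.]
155 322 [452. 215. 100.]
240 315 [432. 198.  18.]
```

Emit:
{"api": "arm_command", "payload": {"moves": [[1,0,-42,-2,0],[1,35,0,0,0],[1,35,0,0,0],[1,23,0,0,0],[1,0,0,0,0]]}}

```text
time: 7.82
ee_pos: [0.4652, 0.1193, 0.0537]
eef_rot: [[0.019, 0.047, -0.999], [-0.008, -0.999, -0.048], [-1.0, 0.008, -0.018]]
ft_force: [-0.1, 0.8, -0.4]
finger_gap: -0.0003
```

```bash
sed -i 's/H=np.array(\[.552,-.1595,.065\]);yaw=np.radians(10.5)/H=np.array([.5375,.126,.065]);yaw=np.radians(3)/' ov.py; python3 ov.py side o11.png 240 185 40; python3 ov.py wrist o12.png 256 192 190
```

```text
[0.46602573 0.11960025 0.05466458] [ 0.60478885 -0.19743433 -0.67216348] 7.875
[0.46672247 0.119993   0.05549682] [0.42248696 0.5720693  0.2951108 ] 7.925
```

View pics/o11.png

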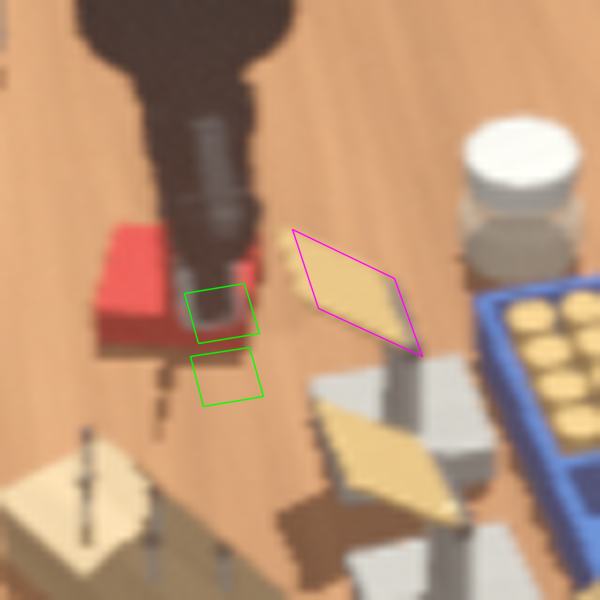

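View pics/o12.png

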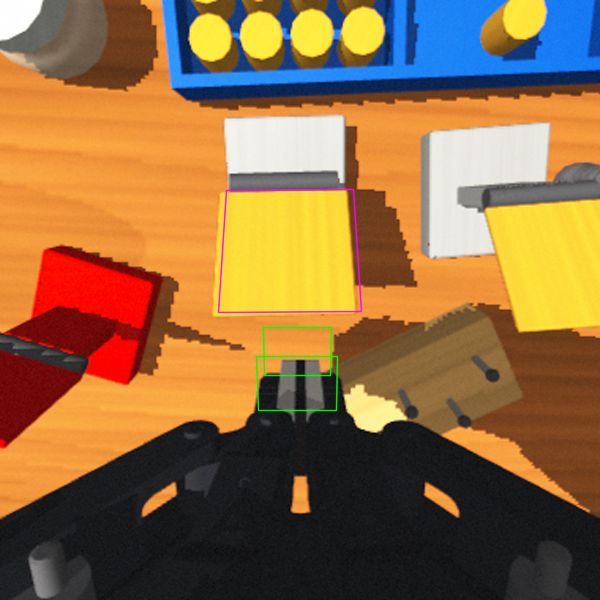

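Emit:
{"api": "arm_command", "payload": {"moves": [[1,-3,-3,-6,0],[1,0,-2,-10,0],[1,0,0,-10,0],[1,0,0,-10,0]]}}

```text
time: 8.43
ee_pos: [0.5069, 0.1274, 0.0629]
eef_rot: [[0.028, 0.047, -0.998], [-0.006, -0.999, -0.047], [-1.0, 0.007, -0.028]]
ft_force: [0.2, 0.6, 0.2]
finger_gap: 0.0003
```

```bash
python3 ov.py side o13.png 240 185 40; python3 ov.py wrist o14.png 256 192 190
```

```text
[0.50861562 0.12749689 0.06307419] [1.85746146 0.78997035 0.46236767] 8.475
[0.50752218 0.12741917 0.06279541] [-0.45805838  0.15633618  0.39728636] 8.525
```

View pics/o13.png

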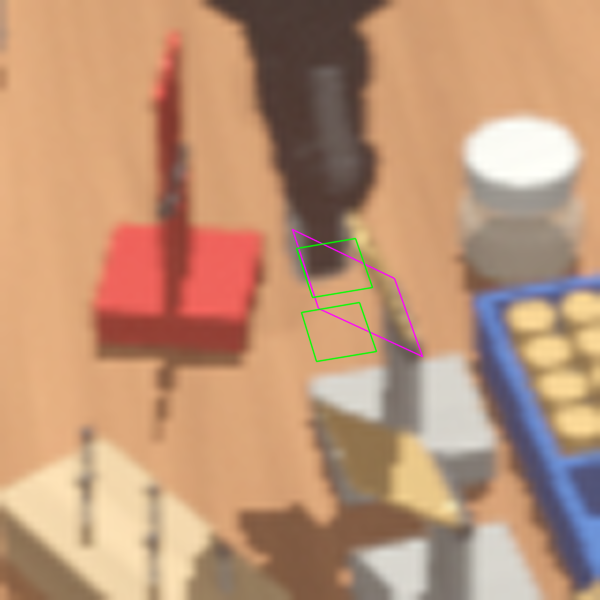

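View pics/o14.png

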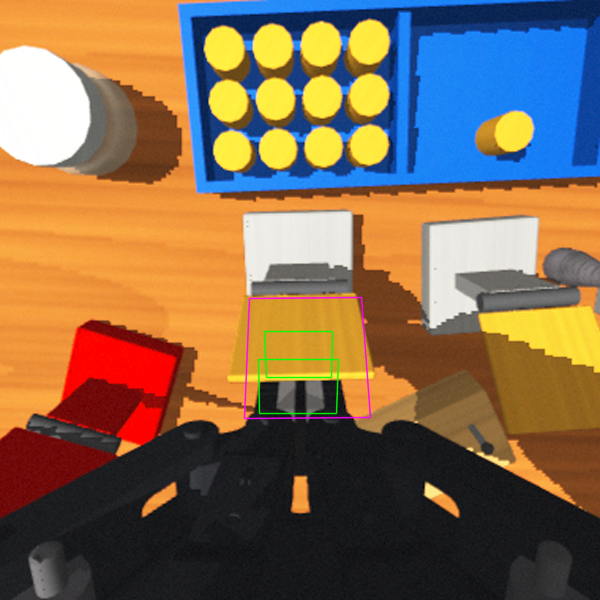

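Emit:
{"api": "arm_command", "payload": {"moves": [[1,3,0,-10,0],[1,2,0,-10,0],[1,0,0,-10,0],[1,0,0,-8,0],[1,0,0,0,0]]}}

```text
time: 9.15
ee_pos: [0.5482, 0.1291, 0.0579]
eef_rot: [[0.028, 0.046, -0.999], [-0.005, -0.999, -0.046], [-1.0, 0.007, -0.028]]
ft_force: [-0.2, 0.2, -0.1]
finger_gap: -0.0001
```

```bash
python3 ov.py side o15.png 240 185 40; python3 ov.py wrist o16.png 256 192 190
```

```text
[0.54770429 0.12905864 0.0578731 ] [ 1.09270467  0.46153043 -0.59334667] 9.2
[0.54734441 0.12906113 0.05790845] [-0.10637671  0.11989    -0.96692267] 9.25
```

View pics/o16.png

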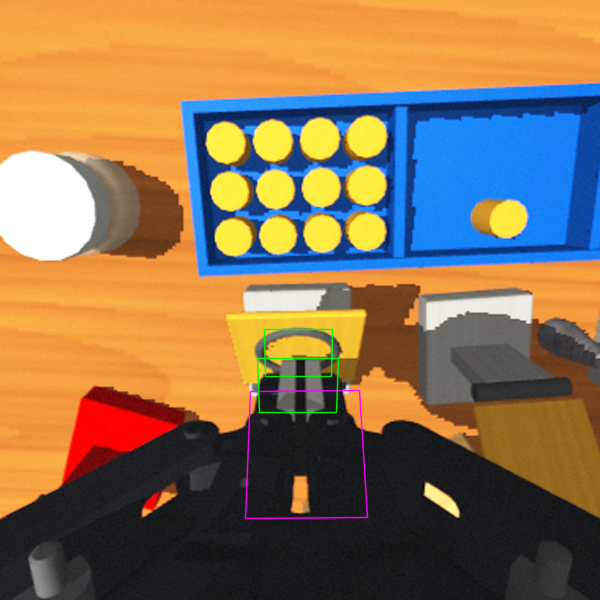

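View pics/o15.png

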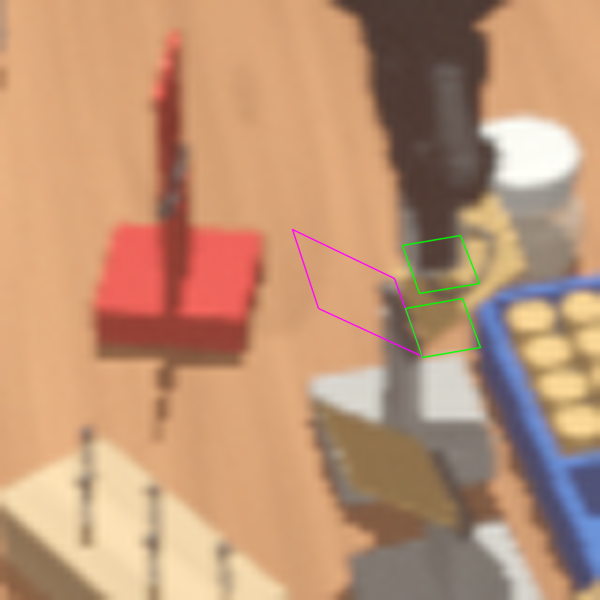

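S1 has fallen to its bin side, ringed face up. I retreat and check everything.

Emit:
{"api": "arm_command", "payload": {"moves": [[1,-3,0,18,0],[1,-35,0,25,0],[1,-50,0,25,0],[1,-50,0,30,0],[1,0,0,30,0],[1,0,0,0,0],[1,0,0,0,0]]}}

```text
time: 10.12
ee_pos: [0.4102, 0.1235, 0.1964]
eef_rot: [[0.028, 0.048, -0.998], [-0.007, -0.999, -0.048], [-1.0, 0.009, -0.027]]
ft_force: [-0.5, -0.8, 0.5]
finger_gap: -0.0002
```

```bash
python3 look.py side s9.png 190,150,370,300; python3 look.py top t9.png 190,140,420,260; python3 - <<'E'
import pickle,cv2,numpy as np
g=pickle.load(open("last.pkl","rb"))["frame"];a=pickle.load(open("f0.pkl","rb"))["top"]["frame"]
cv2.imwrite("pics/diff.png",cv2.absdiff(g,a))
E
```

```text
4.0 [0.4099305  0.12344643 0.19613818]
3.4782608695652173 [0.41002146 0.12348459 0.19590474]
```

View pics/s9.png

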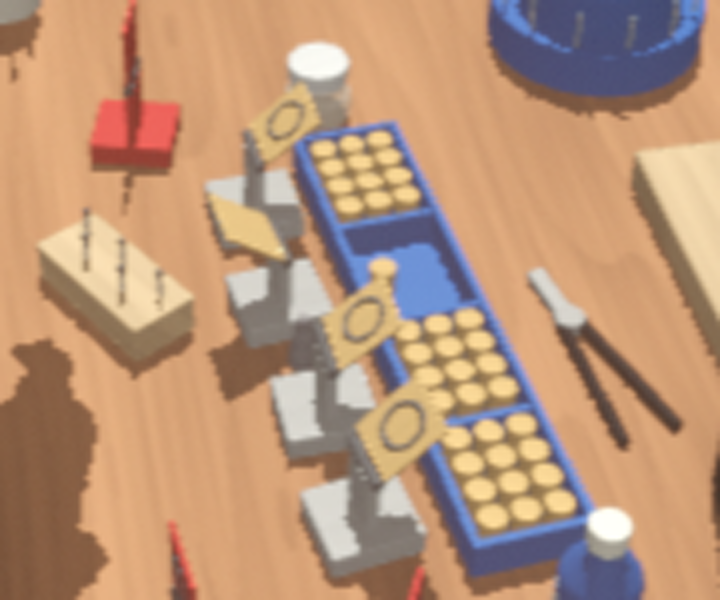

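View pics/t9.png

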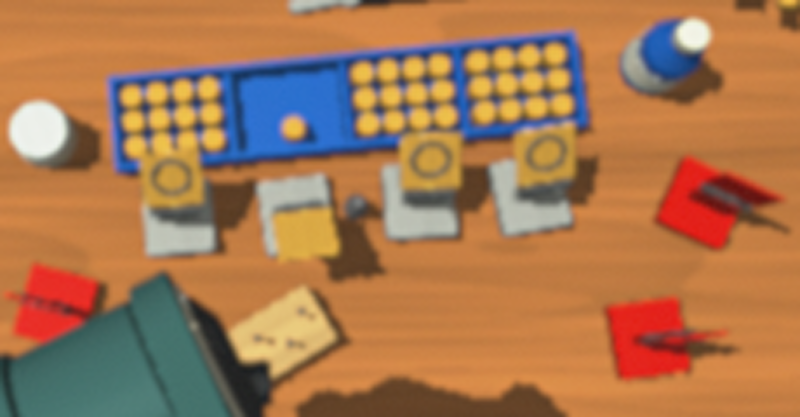

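View pics/diff.png

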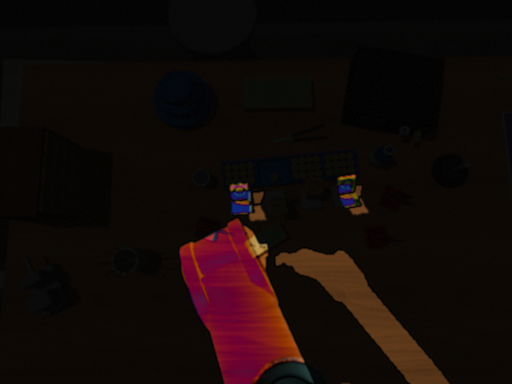

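The side and top views show S1, S3 and S4 ringed and leaning to the full bins, with S2 plain and leaning away at the low bin. The difference picture shows only the two tags, their shadows and the arm.

```bash
python3 -c "
from cell import r; print(r.close_job(), r.get_obs()['time'])"
```

```text
the job is handed in; nothing more can be done
the job is handed in; nothing more can be done
```

I pushed over two tags, and all four now match their bins. The tags at the two outer full bins had plain faces up, so I tipped them towards their bins with the closed fingertips. The ringed tag at the third bin and the plain tag at the bin with one blank were already right, so I left them alone, along with the red look-alikes.

**Disagreement:** my first sweep, at a reported height of about 80–87 mm, passed over the tag without touching it. In the images the real fingertips sat about 25–30 mm above the reported tool point. I lowered the reported height to about 55–60 mm, and both tags then went over.

**Last checks:** the side and top views show the three full-bin tags ringed face up and leaning to their bins, and the one-blank tag plain face up and leaning away. A before/after difference of the top view shows changes only at the two pushed tags, their shadows and the arm. The arm hid part of the bur block in that view, but the side view shows it where it was. Force readings, taken at the end of each move and at some of the pictures, stayed at about 2 N or less. I handed in at about 10 s with the arm clear of everything.

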